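# Hang the deep parts tote on the twin hook

## Task

Clear the bench: pick up the deeper of the two small steel totes and hang it by its handle on the two-pronged hook stand, the handle lying across both prongs behind their upturned tips, and leave it hanging there straight and still. Leave the shallow tote standing where it is.

Things in the scene. Friction and masses are not known exactly. Their poses are not given: they have to be found in the camera images.
- deep_tote_grip (a point): Centre of the wooden grip, 16 x 52 x 22 mm, on the deep tote's handle. Tote: loose open steel box, 90 (x) x 140 (y) mm, 70 deep, 0.2-0.4 kg, with a rigid upright hoop handle, 156 mm wide: an 8 mm round bar, its level top along y through this point, level 60 mm to either side, 95 mm above the rim, 165 mm above the underside. x, y are the tote's axes, z up.
- shallow_tote_grip (a point): Centre of the wooden grip of the shallow tote, which stays. Same 90 x 140 mm box, hoop and grip as the deep tote, but only 35 mm deep: this point is 130 mm above its underside, 95 mm above its rim. Same axes. The two totes may stand in either order.
- hook_seat (a point): Where the middle of the bar's axis should lie, midway between the prongs, 224 mm above the bench. x: level, from the hook's open end to its posts; z up. The prongs are level 8 mm rods along x at y = -45 and +45 mm, tops 4 mm below this point; at x = -38 mm they turn up, ending 20 mm above it. Bring the bar in along +x above the tips, the rim below the prongs, then let it down.
- hook_stand: Fixed steel stand with the twin hook. Origin: centre of the underside of its base plate, 180 (x) x 150 (y) x 12 mm; axes as hook_seat, which lies at x = -12 mm, y = 0. Two 8 mm posts at x = +70, y = -45 and +45 mm rise to the prongs, no higher; a cross rod joins them 100 mm up. A tote hung on it is 59 mm clear of the bench.

How it is judged:
At the end, for the whole second after the job is handed in: The deep tote hangs still, its bar resting on both prongs (height within 8 mm) between tips and posts (36 mm before to 45 mm behind the seat), centred within 22 mm, square within 15 degrees, upright within 11 degrees; the shallow tote is within 30 mm of its start (x of deep_tote_grip in the frame of hook_seat between -0.036 and 0.045 m and y of deep_tote_grip in the frame of hook_seat between -0.022 and 0.022 m and z of deep_tote_grip in the frame of hook_seat between -0.008 and 0.008 m and angle between the y axis of deep_tote_grip and the y axis of hook_seat, either way round below 0.26 rad and angle between deep_tote_grip's own z axis and vertical below 0.2 rad and linear speed of deep_tote below 0.03 m/s and distance of shallow_tote_grip from where it was at the start of the episode below 0.03 m); the robot touches nothing.
It fails at once if the shallow tote was moved 30 mm or more (distance of shallow_tote_grip from where it was at the start of the episode above 0.03 m).
It also fails if it takes over 48 s, if anything falls off the work surface, if the arm or the gripper's body presses on something with over 40 N, if the wrist force passes 120 N, or if a joint passes its speed limit or range.

## Robot

A 7-joint arm with a two-finger parallel gripper is mounted at the origin on a cart in front of the work surface, level with it; the furniture and walls round the work are solid. World frame = base frame: x ahead of the robot, y to its left, z up, the work surface at z = 0. Lengths are in m, angles in rad, forces in N, time in s.
With the tool pointing down it reaches from about 0.425 to 0.925 m from the base axis. Payload 6.8 kg.
Tool frame: the origin (TCP) lies at the very end of the fingers, on their centre line; the grasp point (between the pads) lies grasp_offset behind it (grasp_offset is the distance from the TCP to the grasp point, in m); z points along the fingers, y is the direction in which the jaws open and shut (so a half turn about z gives the same grasp; the last joint's range is limited). The gripper opens to 85 mm and grips with 20 to 120 N. Pads are 22 mm wide; open, the fingers measure 114 mm over their backs; the gripper's body (76 mm by 85 mm) begins 54 mm behind the grasp point. The pads swing forward as they close: fully open they stand 13 mm farther back than shut.
Start: joints at [1.138, 0.477, 0.022, 1.555, -0.011, 1.109, -0.083], TCP at [0.215, -0.64, 0.231] pointing down, gripper open.
Joint ranges: [-2.96, 2.96], [-0.34, 2.1], [-1.41, 1.46], [0.24, 2.44], [-1.37, 4.51], [0.17, 1.92], [-2.96, 2.96]. Speed limits (rad/s): [2.39, 2.39, 3.14, 3.14, 3.14, 3.14, 3.14].

## Interface

Orientations are given as a unit quaternion [w, x, y, z].
In Python, from station import * gives the robot as it stands.
- The arm moves only by the shell command python3 -m handwheel 'ROWS' [FORCE]. ROWS is JSON, one flat list of numbers, 7 for each row, row after row: the shift along the world's x, y, z in cm, then the turn, a rotation vector about the world's x, y, z in degrees, then the opening, from 0 (shut) to 1 (fully open). In form: [tx, ty, tz, ax, ay, az, fingers, tx, ty, tz, ax, ay, az, fingers, ...]. A call has 1 to 8 rows; each row is the pose to reach, as a shift and turn from the pose measured when the call began; what a row does not reach only later rows make up. A row lasts 1/12 s, in which the tool goes at most 41.7 mm and 7.16 degrees, less where a joint would pass 70% of its speed; a pose out of reach is approached as far as the arm can. A call with a gripper value outside its range is refused whole. The fingers move at their own pace and stop on an object; FORCE is the grip in N (left out, the last holds). Time passes only in rows, so rows that repeat a pose let the fingers close. It gives the time, the measured TCP pose, the force and the opening at its end, in the units of the state.
- get_obs(): the state, without advancing time (a new reading comes with each control period).
- read_camera(name): name is "side" or "top" or "wrist"; returns the picture (400x640x3 uint8, red, green, blue); there is no depth.
- camera_info(name): a dict with "fx", "fy", "cx", "cy" (pixels), "R" (3x3) and "t" (3): a world point X has camera coordinates R X + t; the wrist camera has in their place "mount" (4x4, takes a point from camera to tool coordinates, whose origin is the TCP and whose axes are the flange's). Camera axes: x right, y down, z forward; pixel columns grow to the right and rows downward; lengths in m; the calibration is good to about 2 mm. The wrist camera is an equidistant fisheye: a pixel r from the principal point sees the ray r / f radians off the axis. A picture is of the moment at which its call begins: read the wrist's pose just before it. camera_info takes no time and is no camera call.
- hand_in(): hands the job in, once; it reports no verdict.
The state is a dict: "t": time; "q": joint angles; "joint_vel": joint speeds; "joint_torque": joint torques, N m; "eef_pos": TCP position; "tool_rot": TCP orientation; "contact_force": force on the tool from outside, world axes, zero at the start; "torque": the same for the moment, N m; "gripper_width": opening from 0.0 (shut) to 1.0 (fully open).
Only numpy, scipy, OpenCV 4.12 (cv2) and the standard library are available. Lean on these libraries where they do the work, as an engineer would, in place of code of your own. Each camera call takes 0.05 s, during which the arm holds its last target. There are 200 camera calls.

## Working session

There is one attempt and no reset: what is moved stays moved. The work goes in short steps, Python scripts to look and compute and a shell command to move; the robot and the scene stay as the last step left them, time stands still between calls to the robot, and variables do not carry over. Pictures are saved under pics/ and viewed, on a budget of 10 in all, crops included, one or two more only if the job needs it, and the job is handed in when it is done.

```bash
mkdir -p pics; ls
python3 - <<'E'
from station import *
import cv2,numpy as np
o=get_obs();print({k:np.round(v,3).tolist() for k,v in o.items()})
for n in("top","side","wrist"):
    print(n,{k:np.round(v,3).tolist() for k,v in camera_info(n).items()})
a=read_camera("top");b=read_camera("side")
cv2.imwrite("pics/top0.png",a[...,::-1]);cv2.imwrite("pics/side0.png",b[...,::-1])
E
```

```text
pics
{'t': 0.0, 'q': [1.138, 0.478, 0.022, 1.556, -0.012, 1.109, -0.083], 'joint_vel': [-0.001, 0.001, 0.0, 0.001, 0.0, -0.0, -0.001], 'joint_torque': [0.001, -59.646, 1.608, -28.12, 0.012, 0.009, -0.0], 'eef_pos': [0.215, -0.639, 0.23], 'tool_rot': [-0.001, 0.987, 0.162, -0.0], 'contact_force': [-0.45, -1.041, 0.066], 'torque': [-0.019, -0.023, -0.023], 'gripper_width': 1.0}
top {'fx': 369.353, 'fy': 369.353, 'cx': 319.53, 'cy': 198.119, 'R': [[-0.014, -1.0, 0.015], [-0.997, 0.013, -0.072], [0.072, -0.016, -0.997]], 't': [-0.039, 0.57, 1.054]}
side {'fx': 361.971, 'fy': 361.971, 'cx': 320.138, 'cy': 200.62, 'R': [[1.0, 0.029, 0.011], [0.022, -0.409, -0.912], [-0.022, 0.912, -0.409]], 't': [-0.578, 0.106, 1.106]}
wrist {'fx': 309.707, 'fy': 309.707, 'cx': 320.251, 'cy': 199.737, 'mount': [[-0.001, -0.945, -0.327, 0.085], [1.0, -0.001, -0.0, -0.0], [0.0, -0.327, 0.945, -0.143], [0.0, 0.0, 0.0, 1.0]]}
```

View pics/top0.png

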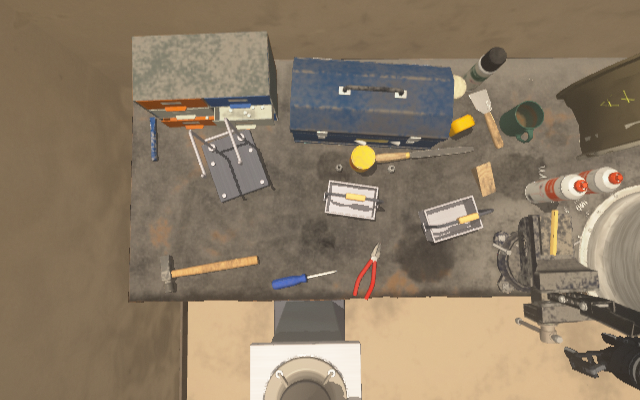

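View pics/side0.png

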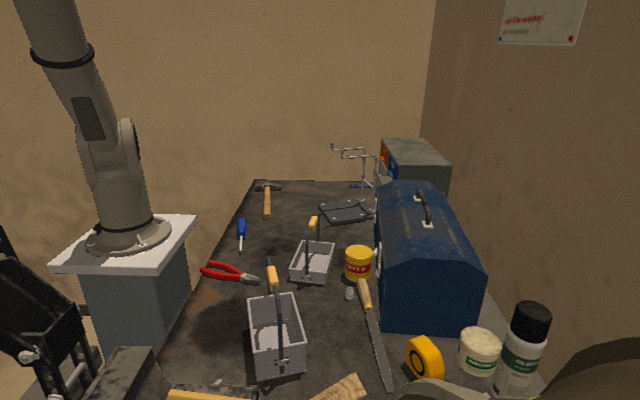

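Run:
```python
import cv2,numpy as np
a=cv2.imread("pics/top0.png");b=cv2.imread("pics/side0.png")
c=np.hstack([cv2.resize(a[110:210,180:280],None,fx=4,fy=4,interpolation=2),cv2.resize(b[130:230,305:405],None,fx=4,fy=4,interpolation=2)])
cv2.imwrite("pics/crop0.png",c)
for n,im in(("top",a),("side",b)):
    h=cv2.cvtColor(im,cv2.COLOR_BGR2HSV)
    m=cv2.inRange(h,(14,90,150),(28,255,255))
    k,l,s,ce=cv2.connectedComponentsWithStats(m)
    for i in range(1,k):
        if s[i,4]>25: print(n,s[i].tolist(),ce[i].round(1))
```

```text
top [546, 111, 7, 11, 36] [548.6 117.4]
top [484, 112, 20, 37, 291] [493.8 130.2]
top [450, 114, 25, 20, 309] [461.7 123.5]
top [194, 137, 12, 25, 86] [199.8 149. ]
top [351, 145, 59, 25, 721] [372.1 156.5]
top [476, 162, 20, 35, 453] [485.6 178.6]
top [345, 193, 21, 8, 112] [355.1 196.8]
top [550, 210, 9, 46, 310] [553.5 232.2]
top [457, 213, 22, 11, 140] [468.1 217.8]
top [151, 226, 19, 16, 117] [159.9 232.4]
top [171, 256, 87, 22, 736] [215.2 266.2]
top [387, 272, 19, 16, 162] [395.7 280.7]
top [406, 284, 8, 6, 30] [410.  286.8]
top [624, 388, 9, 12, 31] [627.2 393.7]
side [264, 187, 6, 27, 136] [266.9 200.8]
side [309, 216, 9, 10, 61] [312.6 220.4]
side [345, 245, 28, 15, 318] [358.8 251.6]
side [267, 266, 12, 18, 148] [272.3 274.3]
side [359, 278, 13, 30, 190] [364.9 291.8]
side [82, 316, 17, 30, 247] [ 89.7 330.6]
side [463, 327, 38, 27, 381] [481.6 340.3]
side [410, 335, 34, 42, 687] [429.3 354. ]
side [8, 364, 28, 36, 236] [ 22.9 379.9]
side [310, 373, 57, 27, 684] [344.6 389.2]
side [168, 389, 83, 11, 464] [198.1 395.6]
```

View pics/crop0.png

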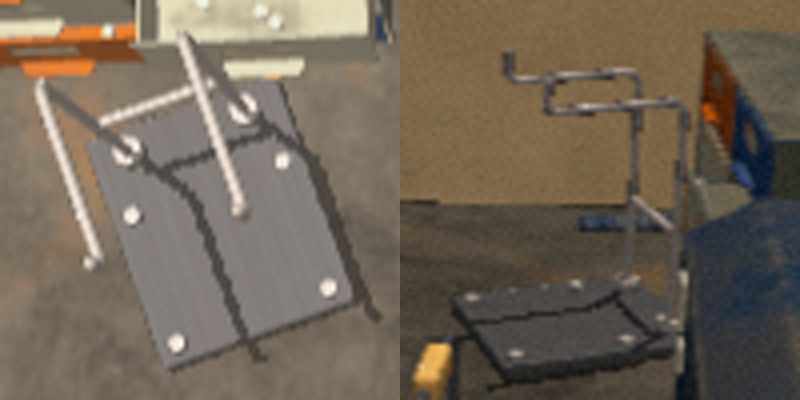

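```bash
cat > h.py <<'E'
from station import *
import cv2,numpy as np
def ray(n,u):
    c=camera_info(n);R=np.array(c["R"]);t=np.array(c["t"])
    d=R.T@np.array([(u[0]-c["cx"])/c["fx"],(u[1]-c["cy"])/c["fy"],1]);return -R.T@t,d/np.linalg.norm(d)
def onz(n,u,z):
    o,d=ray(n,u);return o+d*(z-o[2])/d[2]
def tri(u,v):
    (o,d),(p,e)=ray("top",u),ray("side",v)
    A=sum(np.eye(3)-np.outer(x,x) for x in(d,e));b=(np.eye(3)-np.outer(d,d))@o+(np.eye(3)-np.outer(e,e))@p
    X=np.linalg.solve(A,b);return X,np.linalg.norm(np.cross(X-o,d))*1e3
E
python3 - <<'E'
from h import *
np.set_printoptions(precision=4,suppress=True)
print("right",*tri((468.1,217.8),(272.3,274.3)));print("left",*tri((355.1,196.8),(312.6,220.4)))
T=lambda x,y:(180+x/4,110+y/4)
pA,bA,pB,bB=[onz("top",T(*u),.216)[:2] for u in((41,85),(97,258),(184,37),(240,210))]
for p,b in((pA,bA),(pB,bB)): d=p-b;print("prong",p,b,np.linalg.norm(d),np.degrees(np.arctan2(d[1],d[0])))
C=[onz("top",T(*u),.012)[:2] for u in((88,145),(168,368),(355,300),(280,80))]
print("plate",np.mean(C,0),C)
for u in((126,150),(243,107)):print("post",onz("top",T(*u),.014)[:2])
S=lambda x,y:(305+(x-400)/4,130+y/4)
print("side tri A post/B post",tri(T(41,85),S(636,72)),tri(T(184,37),S(684,103)),tri(T(97,258),S(510,76)),tri(T(240,210),S(550,109)))
E
```

```text
right [ 0.504  -0.4165  0.1712] 0.8860177955720591
left [ 0.5627 -0.1377  0.137 ] 1.0828753183381696
prong [0.7205 0.2639] [0.6157 0.2296] 0.110320428024673 18.113514781026762
prong [0.749  0.1787] [0.6436 0.1449] 0.11075033569316454 17.747548401316536
plate [0.6694 0.1981] [array([0.7282, 0.2973]), array([0.5628, 0.2377]), array([0.611 , 0.1013]), array([0.7755, 0.1561])]
post [0.7238 0.2688]
post [0.755 0.183]
side tri A post/B post (array([0.72  , 0.2647, 0.2135]), np.float64(1.1239588491034649)) (array([0.7504, 0.1795, 0.2123]), np.float64(0.263651524057758)) (array([0.6129, 0.2287, 0.2183]), np.float64(2.435389769283545)) (array([0.6426, 0.1448, 0.2161]), np.float64(0.8975805057076632))
```

Run:
```python
from h import *
a=cv2.imread("pics/top0.png")
h=cv2.cvtColor(a,cv2.COLOR_BGR2HSV);m=cv2.inRange(h,(14,90,150),(28,255,255))
for (x,y,w,hh) in((457,213,22,11),(345,193,21,8)):
    q=np.argwhere(m[y:y+hh,x:x+w]>0)[:,::-1]+[x,y]
    vx,vy,x0,y0=cv2.fitLine(q.astype(np.float32),cv2.DIST_L2,0,.01,.01).ravel()
    A,B=[onz("top",(x0+s*vx,y0+s*vy),.17)[:2] for s in(-10,10)]
    d=A-B;print("bar yaw",np.degrees(np.arctan2(d[1],d[0])),(A+B)/2)
# box rim of the deep tote, bright grey pixels
g=cv2.inRange(h,(0,0,150),(180,40,255));g[:190]=0;g[250:]=0;g[:,:415]=0;g[:,490:]=0
r=cv2.minAreaRect(np.argwhere(g)[:,::-1].astype(np.float32));P=cv2.boxPoints(r)
W=np.array([onz("top",p,.07)[:2] for p in P]);print(W.round(3),W.mean(0));e=np.diff(W,axis=0)
print([(np.linalg.norm(v).round(3),np.degrees(np.arctan2(v[1],v[0])).round(1)) for v in e])
```

```text
bar yaw 105.39401015822108 [ 0.50505495 -0.41685648]
bar yaw 81.46747543389498 [ 0.56125089 -0.13378262]
[[ 0.528 -0.321]
 [ 0.573 -0.474]
 [ 0.479 -0.5  ]
 [ 0.435 -0.347]] [ 0.50350647 -0.41049333]
[(np.float64(0.16), np.float64(-73.6)), (np.float64(0.097), np.float64(-165.0)), (np.float64(0.159), np.float64(106.2))]
```

```bash
python3 -m handwheel '[0,0,4,0,0,0,1, 0,0,8,0,0,4,1, 2,1.5,11,0,0,10,1, 5,4,12,0,0,17,1, 8,6.2,12,0,0,24,1, 11,8.5,12,0,0,31,1, 14,10.8,12,0,0,38,1, 17,13.1,12,0,0,45,1]'
```

```text
t: 0.77
eef_pos: [0.3862, -0.5068, 0.3502]
tool_rot: [-0.001, 0.848, 0.53, -0.001]
contact_force: [0.5, -1.0, 0.1]
gripper_width: 0.998
```

```bash
python3 -m handwheel '[3,2.3,0,0,0,7,1, 6,4.6,0,0,0,14,1, 9,6.9,0,0,0,21,1, 11.8,9,0,0,0,28,1, 11.8,9,0,0,0,35,1, 11.8,9,0,0,0,42,1, 11.8,9,0,0,0,42,1, 11.8,9,0,0,0,42,1]'
python3 - <<'E'
from h import *
o=get_obs();im=read_camera("wrist");cv2.imwrite("pics/w1.png",im[...,::-1]);print(o["eef_pos"],o["tool_rot"])
np.save("w1.npy",np.r_[o["eef_pos"],o["tool_rot"]])
import station;print([k for k in dir(station) if "grasp" in k.lower()])
E
```

```text
t: 1.43
eef_pos: [0.5038, -0.417, 0.3497]
tool_rot: [-0.001, 0.604, 0.797, -0.001]
contact_force: [0.2, 0.2, -0.7]
gripper_width: 1.002
[ 0.50378746 -0.41698466  0.34967346] [-0.00110058  0.603842    0.79710277 -0.0008975 ]
['grasp_offset']
```

View pics/w1.png

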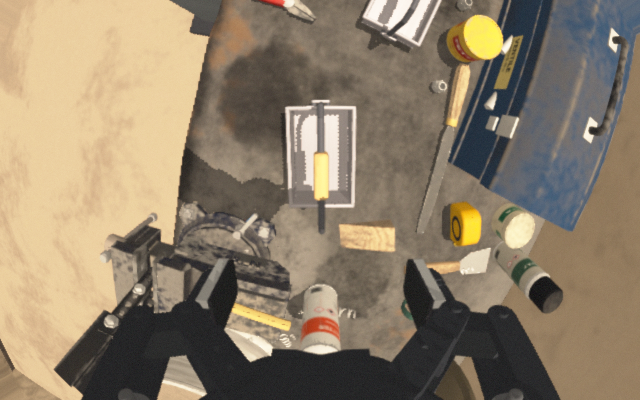

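The wrist view shows the deep tote's grip at about (321,177), with its bar running vertically between (321,103) and (321,230). It is square to the jaws, which show at (210,300) and (430,290). Next I measure the grip position.

```bash
cat >> h.py <<'E'
from scipy.spatial.transform import Rotation as Ro
def wpt(u,pose,z):
    c=camera_info("wrist");M=np.array(c["mount"])
    v=(np.array(u)-[c["cx"],c["cy"]])/c["fx"];r=np.linalg.norm(v)
    d=np.r_[v/r*np.sin(r),np.cos(r)];R=Ro.from_quat(np.r_[pose[4:7],pose[3]]).as_matrix()
    o=pose[:3]+R@M[:3,3];d=R@M[:3,:3]@d;return o+d*(z-o[2])/d[2]
E
python3 - <<'E'
from h import *
p=np.load("w1.npy");a=cv2.imread("pics/w1.png");h=cv2.cvtColor(a,cv2.COLOR_BGR2HSV)
m=cv2.inRange(h,(14,90,150),(28,255,255));m[:140]=0;m[215:]=0;m[:,:290]=0;m[:,350:]=0
q=np.argwhere(m)[:,::-1];print(q.mean(0),q.min(0),q.max(0))
c=(q.min(0)+q.max(0))/2
print(wpt(c,p,.173),wpt(q.mean(0),p,.176))
A,B=wpt((321,105),p,.169),wpt((322,228),p,.169);print(A,B,(A+B)/2,np.degrees(np.arctan2(*(A-B)[1::-1])))
print("grasp_offset",grasp_offset)
E
```

```text
[320.57377049 175.96870343] [314 152] [328 200]
[ 0.50398159 -0.41584676  0.173     ] [ 0.50332701 -0.41518116  0.176     ]
[ 0.48366174 -0.34351749  0.169     ] [ 0.52199752 -0.47567054  0.169     ] [ 0.50282963 -0.40959401  0.169     ] 106.17671853207088
grasp_offset 0.0187
```

```bash
python3 -m handwheel '[0,0.1,-4,0,0,0,1, 0,0.1,-8,0,0,0,1, 0,0.1,-12,0,0,0,1, 0,0.1,-15,0,0,0,1, 0,0.1,-17.5,0,0,0,1, 0,0.1,-19.5,0,0,0,1, 0,0.1,-20.3,0,0,0,1, 0,0.1,-20.3,0,0,0,1]' 60
python3 -m handwheel '[0,0,0,0,0,0,0.6, 0,0,0,0,0,0,0.3, 0,0,0,0,0,0,0, 0,0,0,0,0,0,0, 0,0,0,0,0,0,0, 0,0,0,0,0,0,0, 0,0,0,0,0,0,0, 0,0,0,0,0,0,0]' 60
```

```text
t: 2.15
eef_pos: [0.502, -0.4159, 0.1446]
tool_rot: [-0.003, 0.605, 0.796, -0.001]
contact_force: [0.5, -0.8, -0.4]
gripper_width: 1.0
t: 2.82
eef_pos: [0.5027, -0.416, 0.1453]
tool_rot: [-0.002, 0.605, 0.796, -0.001]
contact_force: [1.4, 0.7, 3.7]
gripper_width: 0.182
```

```bash
python3 -m handwheel '[0,0,0.5,0,0,0,0, 0,0,1.5,0,0,0,0, 0,0,3.5,0,0,0,0, 0,0,6.5,0,0,0,0, 0,0,10,0,0,0,0, 0,0,14,0,0,0,0, 0,0,18,0,0,0,0, 0,0,21,0,0,0,0]' 80
```

```text
t: 3.48
eef_pos: [0.5027, -0.416, 0.3596]
tool_rot: [-0.001, 0.605, 0.796, -0.001]
contact_force: [0.7, -0.5, -3.3]
gripper_width: 0.175
```

```bash
python3 -m handwheel '[0,1,0,0,0,0,0, 0,3,0,0,0,0,0, 0,6,0,0,0,0,0, 0,9.5,0,0,0,0,0, 0.4,13,0,0,0,0,0, 0.8,16.5,0,0,0,0,0, 1.2,20,0,0,0,0,0, 1.5,23.5,0,0,0,0,0]'
python3 -m handwheel '[0.1,3.5,0,0,0,0,0, 0.2,7,0,0,0,0,0, 0.3,10.5,0,0,0,0,0, 0.4,14,0,0,0,0,0, 0.5,17.5,0,0,0,0,0, 0.6,20.5,0,0,0,0,0, 0.7,23,0,0,0,0,0, 0.7,24.5,0,0,0,0,0]'
```

```text
t: 4.15
eef_pos: [0.5168, -0.179, 0.3592]
tool_rot: [-0.002, 0.605, 0.796, -0.001]
contact_force: [0.7, -0.6, -2.1]
gripper_width: 0.173
t: 4.82
eef_pos: [0.5224, 0.0699, 0.3589]
tool_rot: [-0.002, 0.603, 0.797, -0.001]
contact_force: [0.0, 0.7, -2.5]
gripper_width: 0.175
```

```bash
python3 -m handwheel '[0,2.5,0,0,0,0.5,0, 0.2,5,-1,0,0,1,0, 0.4,7.2,-3,0,0,2,0, 0.6,8.4,-6,0,0,2,0, 0.6,8.4,-9,0,0,2,0, 0.6,8.4,-11.1,0,0,2,0, 0.6,8.4,-11.1,0,0,2,0, 0.6,8.4,-11.1,0,0,2,0]'
python3 - <<'E'
from h import *
o=get_obs();im=read_camera("wrist")[...,::-1];np.save("w2.npy",np.r_[o["eef_pos"],o["tool_rot"]])
a=read_camera("top")[...,::-1];b=read_camera("side")[...,::-1]
for n,i in(("w2",im),("top2",a),("side2",b)):cv2.imwrite(f"pics/{n}.png",i)
c=np.hstack([cv2.resize(a[90:230,170:310],(400,400),interpolation=2),cv2.resize(b[110:250,280:420],(400,400),interpolation=2)])
cv2.imwrite("pics/crop2.png",c)
E
```

```text
t: 5.48
eef_pos: [0.5273, 0.1534, 0.2472]
tool_rot: [-0.003, 0.589, 0.808, -0.003]
contact_force: [-0.0, 0.4, -1.1]
gripper_width: 0.175
```

View pics/w2.png

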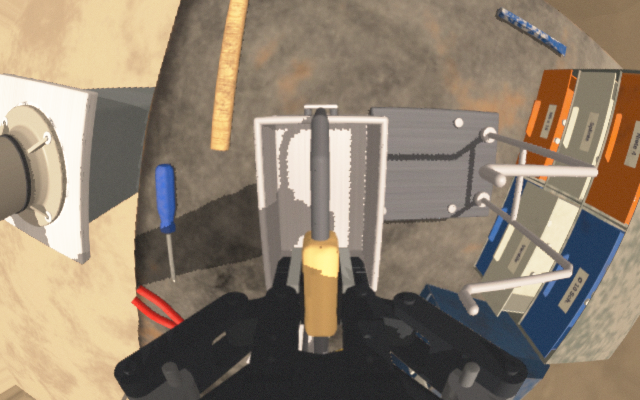

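View pics/crop2.png

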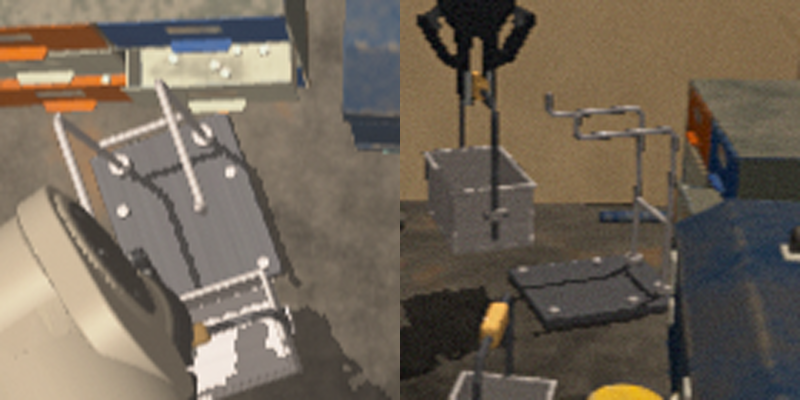

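The wrist view shows the tote hanging level with its bar along (320,110)–(320,340). The upper prong runs from its tip at (495,173) to its post top at (597,172), and the lower one from (470,292) to (570,271). The side crop shows the bar above the tips and the rim below the prongs. Now I check the seat from this closer view.

Run:
```python
from h import *
np.set_printoptions(precision=4,suppress=True)
p=np.load("w2.npy")
W=[wpt(u,p,.216)[:2] for u in((597,172),(500,173),(570,271),(474,292))]
for a,b in((W[0],W[1]),(W[2],W[3])):d=a-b;print(a,b,np.linalg.norm(d),np.degrees(np.arctan2(d[1],d[0])))
post=(W[0]+W[2])/2;bend=(W[1]+W[3])/2;s=W[0]-W[2];print("cross dist",np.linalg.norm(s),"yaw",np.degrees(np.arctan2(-s[0],s[1])))
u=np.array([np.cos(.316),np.sin(.316)]);print("seat from bend",bend+.038*u,"from post",post-.082*u,(bend+post)/2-.022*u)
print("post feet",*[wpt(q,p,.013)[:2] for q in((489,134),(481,200))])
r=Ro.from_quat(np.r_[p[4:7],p[3]]).as_matrix();print("tool y yaw",np.degrees(np.arctan2(*r[:2,1][::-1])),"grip",p[:3]-.0197*r[:,2])
A,B=wpt((320,115),p,.267),wpt((321,340),p,.267);print("bar yaw",np.degrees(np.arctan2(*(A-B)[1::-1])),A,B)
```

```text
[0.7213 0.2661] [0.6255 0.2301] 0.10228079258564504 20.587974462669415
[0.7481 0.181 ] [0.6532 0.142 ] 0.10253741372822482 22.329718122066346
cross dist 0.08922269705208363 yaw 17.472457823566568
seat from bend [0.6755 0.1979] from post [0.6567 0.1981] [0.6661 0.198 ]
post feet [0.7267 0.2682] [0.7559 0.1791]
tool y yaw 17.775439163309912 grip [0.5275 0.1534 0.2669]
bar yaw 107.97986355132925 [0.504  0.2272 0.267 ] [0.5399 0.1166 0.267 ]
```

```bash
python3 -m handwheel '[1,0.3,0,0,0,0,0, 3,1,0,0,0,0,0, 5.5,1.8,0,0,0,0,0, 8,2.6,0,0,0,0,0, 10.5,3.5,0,0,0,0,0, 12.5,4.1,0,0,0,0,0, 13.6,4.5,0,0,0,0,0, 13.6,4.5,0,0,0,0,0]'
python3 - <<'E'
from h import *
o=get_obs();a=read_camera("top")[...,::-1];b=read_camera("side")[...,::-1];im=read_camera("wrist")[...,::-1]
np.save("w3.npy",np.r_[o["eef_pos"],o["tool_rot"]])
for n,i in(("w3",im),("top3",a),("side3",b)):cv2.imwrite(f"pics/{n}.png",i)
c=np.hstack([cv2.resize(im,(480,300)),cv2.resize(b[110:230,290:410],(300,300),interpolation=2)])
cv2.imwrite("pics/crop3.png",c)
E
```

```text
t: 6.3
eef_pos: [0.6681, 0.1999, 0.2511]
tool_rot: [-0.001, 0.59, 0.807, 0.001]
contact_force: [-0.5, -0.2, -2.2]
gripper_width: 0.171
```

View pics/crop3.png

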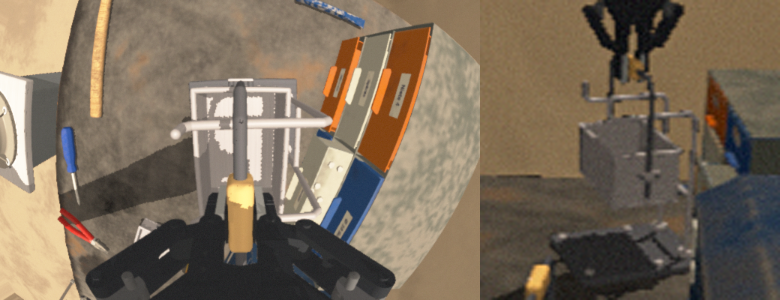

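The bar sits between the upturned tip (178,133 in the left panel) and the post top (330,120), above the prongs. The grip is midway, so I let it down.

```bash
python3 -m handwheel '[-0.3,-0.1,-1,0,0,0,0, -0.3,-0.1,-2,0,0,0,0, -0.3,-0.1,-3,0,0,0,0, -0.3,-0.1,-3.7,0,0,0,0, -0.3,-0.1,-4.2,0,0,0,0, -0.3,-0.1,-4.4,0,0,0,0, -0.3,-0.1,-4.5,0,0,0,0, -0.3,-0.1,-4.5,0,0,0,0]'
```

```text
t: 7.12
eef_pos: [0.6622, 0.1982, 0.2057]
tool_rot: [-0.001, 0.59, 0.808, 0.0]
contact_force: [0.3, 0.7, -2.7]
gripper_width: 0.171
```

```bash
python3 -m handwheel '[0,0,-0.1,0,0,0,0, 0,0,-0.15,0,0,0,0, 0,0,-0.2,0,0,0,0, 0,0,-0.2,0,0,0,0]'
```

```text
t: 7.45
eef_pos: [0.6625, 0.1985, 0.2042]
tool_rot: [-0.001, 0.59, 0.808, 0.0]
contact_force: [-0.3, -0.6, -0.8]
gripper_width: 0.173
```

```bash
python3 -m handwheel '[0,0,-0.05,0,0,0,0, 0,0,-0.1,0,0,0,0, 0,0,-0.15,0,0,0,0, 0,0,-0.15,0,0,0,0]'
```

```text
t: 7.78
eef_pos: [0.6626, 0.1985, 0.2039]
tool_rot: [-0.001, 0.59, 0.808, 0.001]
contact_force: [-3.4, -2.5, 5.4]
gripper_width: 0.175
```

```bash
python3 -m handwheel '[0,0,0.05,0,0,0,0, 0,0,0.05,0,0,0,0.2, 0,0,0.05,0,0,0,0.3, 0,0,0.05,0,0,0,0.45, 0,0,0.05,0,0,0,0.7, 0,0,0.05,0,0,0,0.9, 0,0,0.05,0,0,0,1, 0,0,0.05,0,0,0,1]' 20
python3 - <<'E'
from h import *
o=get_obs();a=read_camera("side")[...,::-1];im=read_camera("wrist")[...,::-1]
cv2.imwrite("pics/w4.png",im);cv2.imwrite("pics/side4.png",a)
c=np.hstack([cv2.resize(im,(480,300)),cv2.resize(a[110:230,290:410],(300,300),interpolation=2)])
cv2.imwrite("pics/crop4.png",c);print(o["contact_force"])
E
```

```text
t: 8.45
eef_pos: [0.6626, 0.1985, 0.2044]
tool_rot: [-0.001, 0.59, 0.808, 0.001]
contact_force: [0.4, -0.1, -0.4]
gripper_width: 0.983
[ 0.42241046 -0.12824127 -0.43745523]
```

View pics/crop4.png

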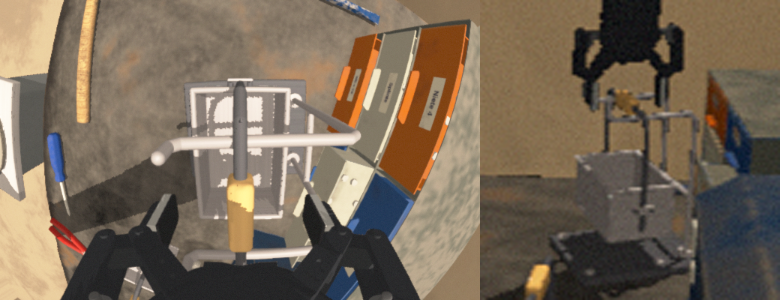

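The jaws are fully open, and the bar (column 238 in the left panel) rests across the prongs between the tip (158,158) and the post top (358,135). Now I withdraw straight up, away and clear.

```bash
python3 -m handwheel '[0,0,0.5,0,0,0,1, 0,0,1.5,0,0,0,1, 0,0,3,0,0,0,1, 0,0,5,0,0,0,1, 0,0,8,0,0,0,1, 0,0,11,0,0,0,1, 0,0,14,0,0,0,1, 0,0,15,0,0,0,1]'
python3 -m handwheel '[-2,-2,0,0,0,0,1, -4,-5,0,0,0,0,1, -6,-8,0,0,0,0,1, -8,-11,0,0,0,0,1, -10,-14,0,0,0,0,1, -12,-17,0,0,0,0,1, -14,-20,0,0,0,0,1, -14,-22,0,0,0,0,1]'
python3 -m handwheel '[0,0,0,0,0,0,1,0,0,0,0,0,0,1,0,0,0,0,0,0,1,0,0,0,0,0,0,1,0,0,0,0,0,0,1,0,0,0,0,0,0,1,0,0,0,0,0,0,1,0,0,0,0,0,0,1]'
python3 - <<'E'
from h import *
ims=[]
for n in("top","side"):
    im=read_camera(n)[...,::-1];cv2.imwrite(f"pics/{n}5.png",im);ims.append(im)
    m=cv2.inRange(cv2.cvtColor(im,cv2.COLOR_BGR2HSV),(14,90,150),(28,255,255))
    k,l,s,ce=cv2.connectedComponentsWithStats(m)
    for i in range(1,k):
        if s[i,4]>25 and 180<ce[i][0]<400: print(n,s[i].tolist(),ce[i].round(1))
a,b=ims
cv2.imwrite("pics/crop5.png",np.hstack([cv2.resize(a[80:230,170:320],(400,400),interpolation=2),cv2.resize(b[130:250,290:410],(400,400),interpolation=2)]))
E
```

```text
t: 9.22
eef_pos: [0.6638, 0.1998, 0.3611]
tool_rot: [0.002, 0.59, 0.808, 0.004]
contact_force: [-0.7, 0.3, 0.4]
gripper_width: 1.003
t: 9.88
eef_pos: [0.5208, -0.0231, 0.362]
tool_rot: [0.002, 0.591, 0.807, 0.003]
contact_force: [-0.2, -0.5, -0.7]
gripper_width: 0.998
t: 10.55
eef_pos: [0.5209, -0.0226, 0.3618]
tool_rot: [0.002, 0.59, 0.807, 0.003]
contact_force: [-0.3, 0.5, -0.5]
gripper_width: 0.999
top [351, 145, 59, 25, 706] [372.  156.5]
top [205, 147, 22, 13, 151] [215.8 152.9]
top [355, 194, 11, 7, 59] [359.8 197.4]
top [171, 256, 87, 21, 688] [215.5 266.2]
side [344, 146, 10, 5, 26] [348.5 148. ]
side [264, 186, 6, 28, 142] [266.9 200.5]
side [309, 216, 9, 10, 62] [312.6 220.5]
side [345, 244, 28, 16, 326] [358.8 251.7]
side [359, 278, 13, 30, 210] [364.9 292.2]
side [310, 373, 57, 27, 735] [344.2 389.3]
side [168, 389, 83, 11, 492] [197.1 395.7]
```

View pics/crop5.png

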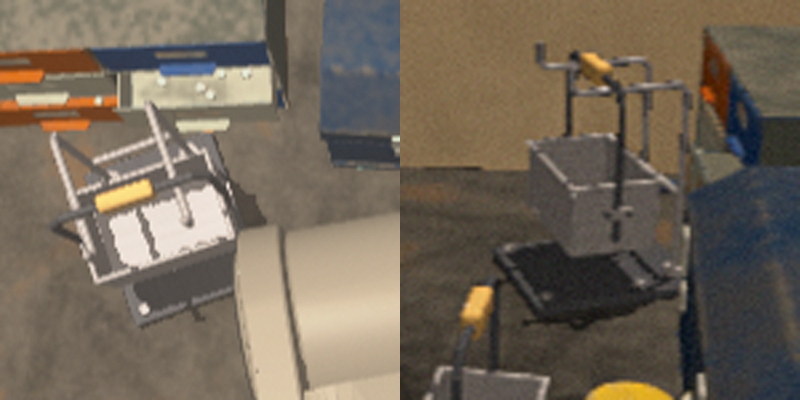

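The deep tote hangs with its bar across both prongs: grip at (123,193) in the top crop and (597,67) in the side crop. The shallow tote's grip is unmoved in the side view. Last check covers position and stillness.

Run:
```python
from h import *
g=onz("top",(215.8,152.9),.230);d=g[:2]-[.661,.198];c,s=np.cos(.314),np.sin(.314)
print("grip",g,"in seat frame mm",1e3*np.array([c*d[0]+s*d[1],-s*d[0]+c*d[1]]))
print("tri",tri((215.8,152.9),(305+(597-400)*.3-15,130+67*.3)))
a=cv2.imread("pics/top5.png");m=cv2.inRange(cv2.cvtColor(a,cv2.COLOR_BGR2HSV),(14,90,150),(28,255,255))[147:160,205:227]
vx,vy,*_=cv2.fitLine(np.argwhere(m)[:,::-1].astype(np.float32),2,0,.01,.01).ravel()
A,B=[onz("top",(215.8+k*vx,152.9+k*vy),.23) for k in(-10,10)];print("bar yaw",np.degrees(np.arctan2(*(A-B)[1::-1])))
for n in("top","side"):
    im=read_camera(n)[...,::-1];D=cv2.absdiff(im,cv2.imread(f"pics/{n}5.png"));w=D[100:200,180:240] if n=="top" else D[130:215,320:385]
    print(n,w.mean(),w.max())
print(get_obs()["t"])
hand_in()
```

```text
grip [0.66458263 0.19887922 0.23      ] in seat frame mm [ 3.67901558 -0.27032148]
tri (array([0.66519118, 0.20056443, 0.22350379]), np.float64(0.6704940040718863))
bar yaw 108.47426304553878
top 0.8222777777777778 6
side 3.4423529411764706 19
10.75
the job is handed in; nothing more can be done
```

The deep tote is hanging on the two-pronged hook stand, and I handed the job in at about 10.8 s. I gripped it by its wooden handle, brought the bar in over the upturned tips, let it down until the wrist force showed contact, opened the jaws and backed away.

Last checks, from the camera images:

| Check | Measured | Limit |
|---|---|---|
| Bar along the prongs (seat x) | about +4 mm | -36 to +45 mm |
| Bar off centre (seat y) | about 0 mm | ±22 mm |
| Bar height | 0.2235 m, about 0.5 mm below the seat | ±8 mm |
| Bar yaw | 108.5°, against about 108° for square | within 15° |

- **Uprightness:** I only judged this by eye; the tote looked level in the last pictures.
- **Shallow tote:** its grip is at the same pixel in the side view as at the start. In the top view the mask centre moved about 5 pixels and lost about half its area. I put that down to the arm covering part of it, but did not confirm it.
- **Stillness:** two top pictures taken about 0.1 s apart showed no change beyond image noise. The side pair differed more (mean 3.4, maximum 19 grey levels). I took that as noise but did not compare it with a still patch of the scene.
- **Robot:** it was well clear of everything, with less than 1 N on the wrist.

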